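# Slide a battery pack under the hold-down bridge of its charging dock

## Task

Put the battery pack in its charging dock. Lift the loose cover off the dock and set it down flat on the open bench, knob up; then lay the pack in the dock's open bay with its lead end toward the low sill, and slide it along under the fixed hold-down bridge until its plain end is fully home against the end stop. Set both things down rather than dropping them, let go, and leave the tape roll and the motor can where they are.

Things in the scene. Friction and masses are not known exactly. Their poses are not given: they have to be found in the camera images.
- dock: Charging dock, a fixed grey open-topped tray, 4 mm walls, floor 9 mm above the bench. Origin on the bench under the lane's centre line. x: along the lane, away from the robot within 0.25 rad; z up. Outside x -81..81, y -66..52 mm. Side walls and +x end 47 mm high above the bench; at the -x end only a low sill, 25 mm high, for the battery lead.
- dock_mouth (a point): Centre of the mouth of the metal hold-down bridge fixed at the dock's +x end: x = 41, y = 0 mm in the dock, 12 mm above its floor; axes as the dock's. The bridge covers dock x 41..77 mm: cheeks 6 mm thick with inner faces at y = -21 and 21 mm (42 mm gap), roof underside 29 mm above the floor, roof 3 mm thick. Open bay before it: dock x -77..41, y -62..48 mm.
- dock_stop (a point): Point on the end stop, at the inner end of the lane under the bridge: x = 77, y = 0 mm in the dock, 12 mm above its floor (21 mm above the bench). Axes as the dock's. The centre of the pack's plain end belongs here.
- cover: Loose metal cover on the dock's walls, edges parallel to the dock's: plate 162 x 118 x 4 mm (x, y) on 5 mm high ribs that fit inside the walls (2 mm play), 0.11 to 0.22 kg. Origin central, level with the ribs' underside: 42 mm above the bench at the start, 0 when lying on it. Clear bench for it: x 0.30 to 0.49, y -0.41 to -0.28 m, at the robot's right, before the dock.
- cover_knob (a point): Middle of the cover's upright round black knob, where to grip it: 28 mm across, straight from 13 mm below to 11 mm above this point. It lies central, 24 mm above the plate's top and 33 mm above the cover's origin; 75 mm above the bench at the start. z up; axes as the cover's.
- pack: The blue battery pack with lead (0.15 to 0.26 kg), loose on the bench; use the two points below for its place.
- pack_mid (a point): Centre of the blue battery pack's block, half-way up: a box 100 long, 34 wide, 24 mm high, underside 12 mm below this point. x: along the pack toward its plain end; y across; z up. The wire lead leaves the other (-x) end, reaches 32 mm beyond it and bends back to a plug on the -y side, up to 60 mm off the centre line; it offers no resistance.
- pack_nose (a point): Centre of the pack's plain end face, 50 mm from pack_mid along its x; same axes.
- tape: Bystander: black tape roll lying flat, 64 mm across, 18 mm high; origin under its centre.
- motor: Bystander: black motor can lying on its side, 56 x 66 x 38 mm; origin under its centre.

How it is judged (in metres and radians):
On the way, in this order (a step that is already met when the one before it is completed fails the run):
1. the cover lies flat on the bench, knob up (height (world z) of cover_knob between 0.027 and 0.04 m and angle between cover_knob's own z axis and vertical below 0.08 rad), for 0.2 s.
2. the pack lies under the bridge, plain end against the stop (x of pack_nose in the frame of dock_stop between -0.007 and 0.004 m and y of pack_nose in the frame of dock_stop between -0.007 and 0.007 m and z of pack_nose in the frame of dock_stop between -0.006 and 0.006 m and angle between the x axis of pack_mid and the x axis of dock_stop, either way round below 0.12 rad and angle between pack_mid's own z axis and vertical below 0.08 rad), for 0.2 s.
At the end, for the whole second after the job is handed in: Cover flat on the bench, knob up (height within 7 mm, tilt under 0.08 rad). Pack level on the dock's floor under the bridge: its plain end within 7 mm of the end stop and of the lane's centre line, 6 mm of its resting height, within 0.12 rad of the lane. Both at rest and released (all of step 1 and all of step 2); the robot touches nothing.
It fails at once if the cover is dropped from 30 mm or more above the bench (contact force between cover and anything else below 0.02 N and height (world z) of cover_knob above 0.063 m and distance of cover_knob from where it was at the start of the episode above 0.03 m).
It fails at once if the pack is dropped from 30 mm or more above the bench or the dock's floor (contact force between pack and anything else below 0.02 N and height (world z) of pack_mid above 0.052 m).
It fails at once if the tape is shifted by more than 30 mm (distance of tape from where it was at the start of the episode above 0.03 m).
It fails at once if the motor is shifted by more than 30 mm (distance of motor from where it was at the start of the episode above 0.03 m).
It also fails if it takes over 58 s, if anything falls off the work surface, if the arm or the gripper's body presses on something with over 40 N, if the wrist force passes 120 N, or if a joint passes its speed limit or range.

## Robot

A 6-joint arm with a two-finger parallel gripper is mounted at the origin on a cart in front of the work surface, level with it; the furniture and walls round the work are solid. World frame = base frame: x ahead of the robot, y to its left, z up, the work surface at z = 0. Lengths are in mm, angles in rad, forces in N, time in s.
With the tool pointing down it reaches from about 350 to 975 mm from the base axis. Payload 7.1 kg.
Tool frame: the origin (TCP) lies on the front face of the gripper's body, between the roots of the fingers; the fingertips stand 80 mm ahead of it and the grasp point (between the pads) lies 61 mm ahead of it; z points along the fingers, y is the line along which they close (so a half turn about z gives the same grasp; the last joint's range is limited). The gripper opens to 88 mm and grips with 3 to 60 N. Pads are 20 mm wide; open, the fingers measure 115 mm over their backs; the gripper's body (75 mm by 178 mm) begins 61 mm behind the grasp point.
Start: joints at [-1.173, 0.423, 1.63, -0, 1.089, -0.019], TCP at [253.038, -571.469, 302.675] pointing down, gripper open.
Joint ranges: [-3, 3], [-0.9, 2.11], [0.09, 2.58], [-1.31, 4.45], [0.11, 2.69], [-2.54, 2.54]. Speed limits (rad/s): [2.39, 2.39, 3.01, 3.14, 3.14, 3.14].

## Interface

Orientations are given as a rotation vector (axis times angle).
In Python, from workcell import readout, vision, close_job gives the robot as it stands.
- The arm moves only by the tool servo_tool, never from a script. Its argument "plan" is a list that holds one entry, the list of rows, each a list of 7 numbers: the gripper command: -1 is fully open, 1 is shut, values between are in proportion, then the shift along the world's x, y, z in units of 40 mm (1.0 is 40 mm), then the turn, a rotation vector about the world's x, y, z in units of 5 degrees (1.0 is 5 degrees). A call has 1 to 5 rows; each row shifts and turns the commanded pose from where the row before left it; what a row does not reach is not made up. A row lasts 1/12 s, in which the tool goes at most 41.7 mm and 7.16 degrees, less where a joint would pass 70% of its speed; a pose out of reach is approached as far as the arm can. A call is refused whole if a number of a shift passes 1 or a number of a turn 1, either way. A call with a gripper value outside its range is refused whole. The fingers move at their own pace and stop on an object; the grip force is fixed at half the most. Time passes only in rows, so rows that do not move let the fingers close. It gives the time, the measured TCP pose, the force, the opening and the grip force at its end, in the units of the state.
- readout.get_obs(): the state, without advancing time (a new reading comes with each control period).
- vision.get_image(name): name is "scene" or "top" or "wrist"; returns the picture (480x640x3 uint8, red, green, blue); there is no depth.
- vision.camera_params(name): a dict with "fx", "fy", "cx", "cy" (pixels), "rvec" (rotation vector, rad) and "tvec" (3), from world to camera coordinates, as OpenCV has them; the wrist camera has in their place "hand_eye" (4x4, takes a point from camera to tool coordinates, whose origin is the TCP and whose axes are the flange's). Camera axes: x right, y down, z forward; pixel columns grow to the right and rows downward; lengths in mm; the calibration is good to about 2 mm. A picture is of the moment at which its call begins: read the wrist's pose just before it. camera_params takes no time and is no camera call.
- close_job(): hands the job in; it is judged then, once.
The state is a dict: "t": time; "qpos": joint angles; "qvel": joint speeds; "joint_torque": joint torques, N m; "ee_pos": TCP position; "orientation": TCP orientation; "ft_force": force on the tool from outside, world axes, zero at the start; "moment": the same for the moment, N m; "width": finger opening in mm; "grasp_force": force on a finger pad.
Only numpy, scipy, OpenCV 4.12 (cv2) and the standard library are available. Lean on these libraries where they do the work, as an engineer would, in place of code of your own. Each camera call takes 0.05 s, during which the arm holds its last target. There are 200 camera calls.

## Working session

There is one attempt and no reset: what is moved stays moved. The work goes in short steps, Python scripts to look and compute and a tool call to move; the robot and the scene stay as the last step left them, time stands still between calls to the robot, and variables do not carry over. Pictures are saved under pics/ and viewed, at most 10 in all, crops included, and the job is handed in when it is done.

Besides the shell and the picture viewer there is one more tool, called after "Call:" as name([rows], argument=value, ...), one row to a line, values as JSON. servo_tool: Moves the arm, as the interface text tells. Its arguments: {"type":"object","properties":{"plan":{"type":"array"}},"required":["plan"]}

```bash
mkdir -p pics; ls; cat > h.py <<'E'
import numpy as np,cv2
from workcell import readout,vision
R=lambda v:cv2.Rodrigues(np.array(v,float))[0]
def ray(cam,px,obs=None):
    p=vision.camera_params(cam); d=np.array([(px[0]-p['cx'])/p['fx'],(px[1]-p['cy'])/p['fy'],1])
    if cam=='wrist':
        H=np.array(p['hand_eye']); Rt=R(obs['orientation']); return Rt@H[:3,3]+np.array(obs['ee_pos']),Rt@H[:3,:3]@d
    Rc=R(p['rvec']); return -Rc.T@np.array(p['tvec']),Rc.T@d
def at(cam,px,z,obs=None):
    c,d=ray(cam,px,obs); return np.round(c+d*(z-c[2])/d[2],1)
def proj(cam,X,obs=None):
    p=vision.camera_params(cam); X=np.array(X,float)
    if cam=='wrist':
        H=np.array(p['hand_eye']); Rt=R(obs['orientation']); t=Rt.T@(X-np.array(obs['ee_pos'])); c=H[:3,:3].T@(t-H[:3,3])
    else: c=R(p['rvec'])@X+np.array(p['tvec']).ravel()
    return np.round([p['fx']*c[0]/c[2]+p['cx'],p['fy']*c[1]/c[2]+p['cy']],1)
def snap(cam,name,crop=None,s=1):
    im=vision.get_image(cam)[:,:,::-1]
    if crop: im=im[crop[1]:crop[3],crop[0]:crop[2]]
    cv2.imwrite(f'pics/{name}.png',cv2.resize(im,None,fx=s,fy=s,interpolation=cv2.INTER_CUBIC))
E
python3 - <<'E'
from h import *
print(readout.get_obs()); print(vision.camera_params('top'))
snap('top','top0'); snap('scene','sc0')
E
```

```text
pics
{'t': 0.0, 'qpos': array([-1.17299139e+00,  4.23851679e-01,  1.63070813e+00, -1.87223998e-05,
        1.08860821e+00, -1.89976552e-02]), 'qvel': array([ 0.00043945, -0.00237397,  0.001513  , -0.00144933, -0.00036699,
       -0.00168957]), 'joint_torque': array([-1.66329417e-03, -5.44618070e+01, -2.73666072e+01,  6.42539305e-02,
        2.27439415e-02, -1.36719823e-04]), 'ee_pos': array([ 252.87201785, -571.06984745,  301.88771633]), 'orientation': array([-3.07210427e+00, -6.49676997e-01,  4.91235298e-04]), 'ft_force': array([-0.84516068,  0.55123255, -0.23761901]), 'moment': array([-0.01807325,  0.01082497, -0.01808632]), 'grasp_force': 0.0, 'width': 87.58857291623714}
{'fx': 550.6674314528532, 'fy': 550.6674314528532, 'cx': 311.17308768516796, 'cy': 246.0844289192523, 'rvec': array([ 2.11798394, -2.18353627,  0.09556738]), 'tvec': array([-111.76768917,  551.71936953, 1051.78456724])}
```

View pics/top0.png

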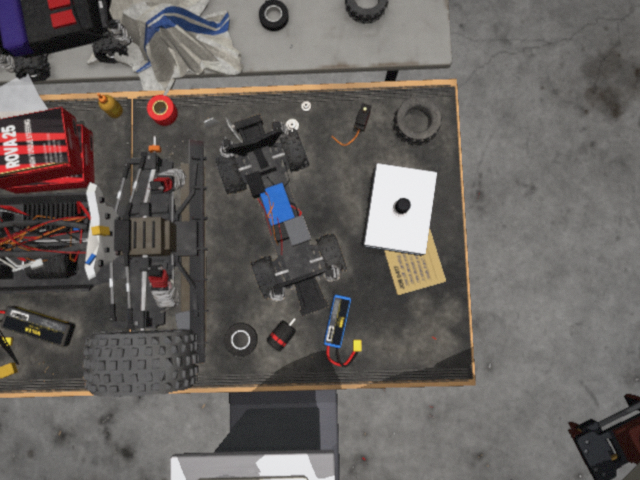

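View pics/sc0.png

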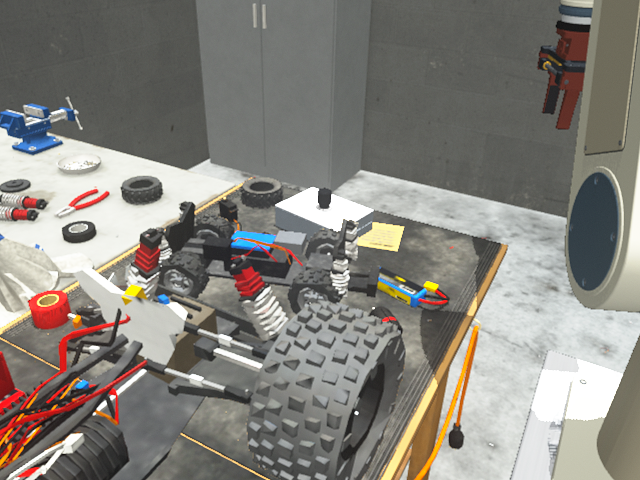

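The top view shows the white cover on the dock (corners 377,165 / 436,170 / 430,253 / 365,246; knob about 402,206). The pack is at about (338,320) with its lead toward the robot, the tape roll at (240,339) and the motor can at (281,333).

```bash
python3 - <<'E'
from h import *
print('knob',at('top',(402.5,206),86))
for p in [(377,165),(436,170),(430,253),(365,246)]: print('plate',at('top',p,51))
for p in [(333,295),(351,297),(344,347),(326,345)]: print('pack',at('top',p,24))
print('tape',at('top',(240,339),18),'motor',at('top',(281,333),30))
print('clear',[proj('top',(x,y,0)) for x,y in [(300,-410),(490,-410),(490,-280),(300,-280)]])
snap('top','t1',(310,140,450,380),2.5)
p=vision.camera_params('wrist');print(p)
E
```

```text
knob [ 611.5 -302.7   86. ]
plate [ 700.7 -262.1   51. ]
plate [ 686.7 -376.    51. ]
plate [ 525.1 -355.8   51. ]
plate [ 542.5 -232.4   51. ]
pack [ 451.3 -168.2   24. ]
pack [ 446.3 -203.2   24. ]
pack [ 350.6 -186.1   24. ]
pack [ 355.4 -151.5   24. ]
tape [371.1  16.2  18. ] motor [381.  -65.4  30. ]
clear [array([459.1, 369.3]), array([453.5, 272.2]), array([388.1, 274.2]), array([392.5, 371. ])]
{'fx': 411.20029944611747, 'fy': 411.20029944611747, 'cx': 323.02575856574646, 'cy': 236.11972264808023, 'hand_eye': array([[-1.31739503e-03, -9.52712476e-01, -3.03870371e-01,
         8.43824784e+01],
       [ 9.99998761e-01, -1.51681195e-03,  4.20219553e-04,
         3.34515649e-01],
       [-8.61262619e-04, -3.03869441e-01,  9.52713294e-01,
        -8.24245175e+01],
       [ 0.00000000e+00,  0.00000000e+00,  0.00000000e+00,
         1.00000000e+00]])}
```

View pics/t1.png

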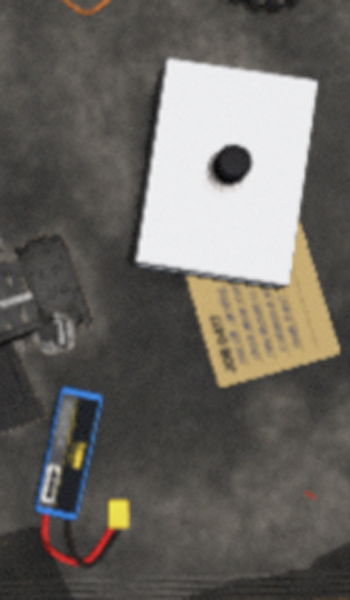

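Call:
servo_tool([
  [[-1,0.75,0.56,0,0,0,-0.56],[-1,0.75,0.56,0,0,0,-0.56],[-1,0.75,0.56,0,0,0,-0.56],[-1,0.75,0.56,0,0,0,-0.56],[-1,0.75,0.56,0,0,0,-0.56]],
])

```text
t: 0.57
ee_pos: [404.0, -458.3, 302.5]
orientation: [-3.13, -0.266, 0.0]
ft_force: [-0.3, -0.1, 0.5]
width: 87.8
grasp_force: 0.0
```

Call:
servo_tool([
  [[-1,0.75,0.56,0,0,0,-0.56],[-1,0.75,0.56,0,0,0,-0.56],[-1,0.75,0.56,0,0,0,-0.56],[-1,0.75,0.56,-0.2,0,0,-0.56],[-1,0.75,0.56,-0.2,0,0,-0.56]],
])

```text
t: 0.98
ee_pos: [554.5, -346.2, 286.8]
orientation: [3.139, -0.117, 0.001]
ft_force: [-0.1, -1.4, 0.7]
width: 87.8
grasp_force: 0.0
```

Call:
servo_tool([
  [[-1,0.75,0.56,-0.3,0,0,-0.56],[-1,0.75,0.56,-0.3,0,0,-0.56],[-1,0,0,0,0,0,0],[-1,0,0,0,0,0,0],[-1,0,0,0,0,0,0]],
])

```text
t: 1.4
ee_pos: [612.6, -302.7, 262.3]
orientation: [-3.13, 0.264, 0.002]
ft_force: [0.9, 0.9, 0.2]
width: 87.7
grasp_force: 0.0
```

```bash
python3 - <<'E'
from h import *
o=readout.get_obs(); print(o['ee_pos'],o['orientation'],o['qpos'],o['t'])
snap('wrist','w1')
print(proj('wrist',(611.5,-302.7,86),o),[proj('wrist',p,o) for p in [(700,-262,51),(687,-376,51),(525,-355,51),(542,-232,51)]])
E
```

```text
[ 612.5708991  -302.71864858  262.31788676] [-3.13038287e+00  2.64257338e-01  1.76372518e-03] [-4.76274457e-01  5.51027882e-01  1.51901153e+00 -4.09294738e-04
  1.07261966e+00  1.26315217e+00] 1.4
[323.1 240.4] [array([242.5, 112.8]), array([410.6, 102.9]), array([405.7, 317.3]), array([250.9, 321.8])]
```

View pics/w1.png

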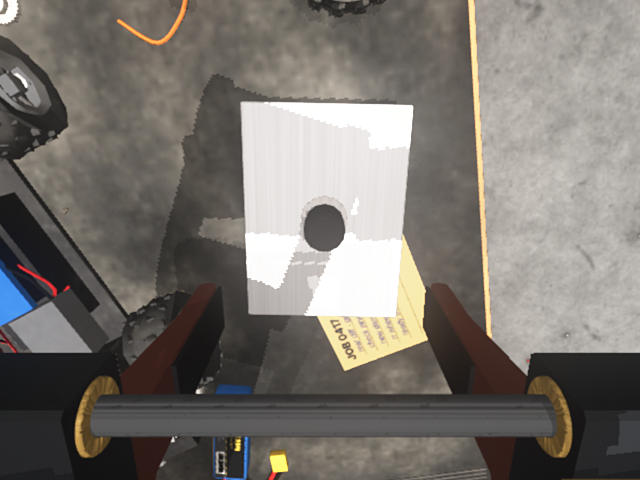

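The wrist view shows the plate corners at (241,101), (413,105), (397,317) and (249,314), and the knob top centred near (324,227). The cover is nearly square to the tool.

```bash
python3 - <<'E'
from h import *
o=dict(ee_pos=[612.57,-302.72,262.32],orientation=[-3.13038287,.264257338,1.76e-3])
print('knob',at('wrist',(324,228),86,o))
P=np.array([at('wrist',p,51,o) for p in [(241,101),(413,105),(397,317),(249,314)]]);print(P,P.mean(0))
for a,b in[(3,0),(2,1),(1,0),(2,3)]:
  d=P[b]-P[a];print(np.hypot(*d[:2]),np.arctan2(d[1],d[0]))
E
```

```text
knob [ 619.8 -304.8   86. ]
[[ 707.7 -262.7   51. ]
 [ 685.4 -377.5   51. ]
 [ 526.4 -348.2   51. ]
 [ 549.1 -232.1   51. ]] [ 617.15  -305.125   51.   ]
161.5249825878338 -0.1905962474378821
161.677116500759 -0.18223234018246137
116.9458421663635 1.3789348375661787
118.29835163686771 1.3777110850788294
```

Call:
servo_tool([
  [[-1,0.12,-0.06,-0.8,0,0,-0.2],[-1,0,0,-0.8,0,0,0],[-1,0,0,-0.8,0,0,0],[-1,0,0,-0.76,0,0,0],[-1,0,0,0,0,0,0]],
])

```text
t: 1.87
ee_pos: [615.9, -306.4, 133.2]
orientation: [-3.127, 0.296, 0.004]
ft_force: [-0.4, -0.0, 0.5]
width: 88.0
grasp_force: 0.0
```

Call:
servo_tool([
  [[1,0,0,0,0,0,0],[1,0,0,0,0,0,0],[1,0,0,0,0,0,0],[1,0,0,0,0,0,0],[1,0,0,0,0,0,0]],
])

```text
t: 2.28
ee_pos: [618.0, -305.4, 137.4]
orientation: [3.127, -0.294, 0.002]
ft_force: [0.6, -0.2, 0.4]
width: 58.1
grasp_force: 0.0
```

Call:
servo_tool([
  [[1,0,0,0,0,0,0],[1,0,0,0,0,0,0],[1,0,0,0,0,0,0],[1,0,0,0,0,0,0],[1,0,0,0,0,0,0]],
])

```text
t: 2.7
ee_pos: [617.8, -305.0, 136.3]
orientation: [-3.128, 0.293, 0.0]
ft_force: [-0.2, -0.3, 1.3]
width: 27.0
grasp_force: 30.0
```

Gripped (27 mm). Lifting gently.

Call:
servo_tool([
  [[1,0,0,0.15,0,0,0],[1,0,0,0.2,0,0,0],[1,0,0,0.3,0,0,0],[1,0,0,0.3,0,0,0],[1,0,0,0.3,0,0,0]],
])

```text
t: 3.12
ee_pos: [618.1, -305.2, 188.1]
orientation: [3.128, -0.293, 0.001]
ft_force: [-0.5, -0.2, -1.2]
width: 27.3
grasp_force: 30.0
```

```bash
python3 - <<'E'
from h import *
o=readout.get_obs();print(o['ee_pos'],o['ft_force'],o['width'],o['grasp_force'])
E
```

```text
[ 618.08501543 -305.20089165  188.05730362] [-0.5169697  -0.16575957 -1.20500045] 27.296969845293102 29.999712221324444
```

Call:
servo_tool([
  [[1,-0.3,-0.06,0,0,0,0.2],[1,-0.6,-0.1,0,0,0,0.25],[1,-0.7,-0.13,0,0,0,0.25],[1,-0.7,-0.13,0,0,0,0.25],[1,-0.7,-0.13,0,0,0,0.25]],
])

```text
t: 3.53
ee_pos: [497.0, -327.3, 187.7]
orientation: [3.138, -0.127, 0.002]
ft_force: [0.4, -0.7, -2.1]
width: 27.8
grasp_force: 30.0
```

Call:
servo_tool([
  [[1,-0.7,-0.13,0,0,0,0.25],[1,-0.7,-0.13,0,0,0,0.25],[1,-0.6,-0.1,0,0,0,0.25],[1,-0.5,-0.08,-0.3,0,0,0.2],[1,0,0,-0.5,0,0,0]],
])

```text
t: 3.95
ee_pos: [395.7, -345.8, 156.8]
orientation: [3.139, -0.001, 0.003]
ft_force: [0.1, -0.0, -1.6]
width: 27.3
grasp_force: 30.0
```

Call:
servo_tool([
  [[1,0,0,-0.5,0,0,0],[1,0,0,-0.4,0,0,0],[1,0,0,-0.2,0,0,0],[1,0,0,0,0,0,0],[1,0,0,0,0,0,0]],
])

```text
t: 4.37
ee_pos: [398.2, -344.9, 110.9]
orientation: [3.141, 0.001, 0.001]
ft_force: [0.0, -0.2, -0.9]
width: 27.3
grasp_force: 30.0
```

```bash
python3 - <<'E'
from h import *
snap('top','t2',(310,130,480,400),2.2)
E
```

```text
(no output)
```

View pics/t2.png

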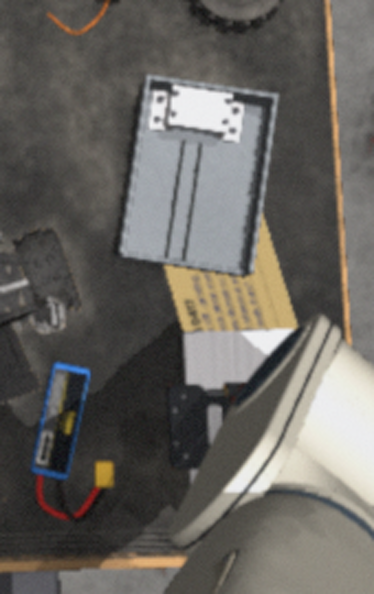

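The top view shows the open dock with its bridge at the far end (about 200,110 in the crop). The cover is held over clear bench at about (240,400), with the pack untouched at (60,420).

Call:
servo_tool([
  [[1,0,0,-0.2,0,0,0],[1,0,0,-0.1,0,0,0],[1,0,0,-0.07,0,0,0],[1,0,0,-0.04,0,0,0],[1,0,0,0,0,0,0]],
])

```text
t: 4.83
ee_pos: [397.8, -344.6, 94.2]
orientation: [-3.141, -0.001, 0.0]
ft_force: [-1.2, 1.8, 5.0]
width: 27.3
grasp_force: 30.0
```

Call:
servo_tool([
  [[1,0,0,0,0,0,0],[1,0,0,-0.02,0,0,0],[1,0,0,0,0,0,0],[1,0,0,0,0,0,0]],
])

```text
t: 5.17
ee_pos: [397.8, -344.6, 94.2]
orientation: [-3.142, -0.001, 0.0]
ft_force: [-3.6, 2.0, 14.1]
width: 27.1
grasp_force: 30.0
```

Call:
servo_tool([
  [[-1,0,0,0,0,0,0],[-1,0,0,0,0,0,0],[-1,0,0,0,0,0,0],[-1,0,0,0,0,0,0],[-1,0,0,0,0,0,0]],
])

```text
t: 5.58
ee_pos: [397.8, -344.7, 92.9]
orientation: [-3.141, -0.001, 0.0]
ft_force: [0.1, -0.5, -0.4]
width: 57.2
grasp_force: 0.0
```

Call:
servo_tool([
  [[-1,0,0,0,0,0,0],[-1,0,0,0.3,0,0,0],[-1,0,0,0.6,0,0,0],[-1,0,0,0.9,0,0,0],[-1,0,0,0.9,0,0,0]],
])

```text
t: 6.0
ee_pos: [397.2, -344.1, 202.2]
orientation: [-3.14, -0.001, 0.003]
ft_force: [0.4, -1.4, 0.2]
width: 87.4
grasp_force: 0.0
```

Call:
servo_tool([
  [[-1,0,0.8,0.4,0,0,-0.4],[-1,0,0.8,0.3,0,0,-0.4],[-1,0,0.8,0.2,0,0,-0.4],[-1,0,0.9,0,0,0,-0.4],[-1,0,0.9,0,0,0,-0.4]],
])

```text
t: 6.42
ee_pos: [397.8, -175.6, 238.6]
orientation: [3.128, -0.277, 0.004]
ft_force: [0.1, 0.8, -0.5]
width: 87.7
grasp_force: 0.0
```

Call:
servo_tool([
  [[-1,0,0,0,0,0,0],[-1,0,0,0,0,0,0],[-1,0,0,0,0,0,0]],
])

```text
t: 6.67
ee_pos: [398.3, -176.9, 237.8]
orientation: [3.129, -0.271, 0.002]
ft_force: [-0.2, -1.2, 0.1]
width: 87.4
grasp_force: 0.0
```

```bash
python3 - <<'E'
from h import *
o=readout.get_obs(); print(o['ee_pos'],o['orientation'],o['t'])
snap('wrist','w2')
E
```

```text
[ 398.26431433 -176.90219483  237.78932503] [ 3.12919214e+00 -2.70862059e-01  2.02846905e-03] 6.6667
```

View pics/w2.png

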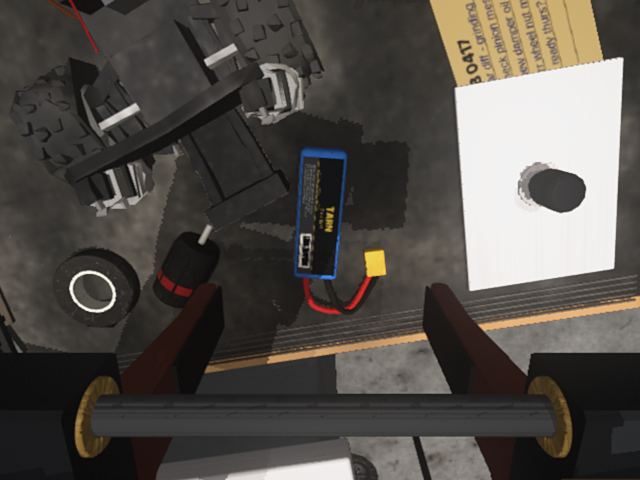

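The wrist view shows the pack top at about (301,149), (347,150), (336,278), (295,276). The motor can's right edge is near (218,245), a car part ends at (288,180), and the cover lies flat on the bench.

```bash
python3 - <<'E'
from h import *
o=dict(ee_pos=[398.26,-176.9,237.79],orientation=[3.12919,-.270862,2.03e-3])
P=np.array([at('wrist',p,24,o) for p in [(301,149),(347,150),(336,278),(295,276)]]);c=P.mean(0);print(P,c)
for a,b in[(3,0),(2,1),(1,0),(2,3)]:
  d=P[b]-P[a];print(np.hypot(*d[:2]),np.arctan2(d[1],d[0]))
t=-.173;u=np.array([np.cos(t),np.sin(t)]);v=np.array([-u[1],u[0]])
for n,p,z in[('motor edge',(218,245),19),('motor tip',(212,228),19),('part',(288,180),0),('part hi',(288,180),40),('plug',(365,260),5)]:
  q=(at('wrist',p,z,o)-c)[:2];print(n,q@u,q@v)
E
```

```text
[[ 455.3 -171.4   24. ]
 [ 449.  -203.4   24. ]
 [ 353.3 -179.6   24. ]
 [ 360.5 -148.4   24. ]] [ 404.525 -175.7     24.   ]
97.55019220893418 -0.23801706499924455
98.61505970185283 -0.24374895395822385
32.614260684553315 1.3764073724374168
32.01999375390319 1.343997478741011
motor edge -24.136071414641062 78.72033207289807
motor tip -10.435897310527622 82.23106269728076
part 23.04350246768442 24.837423759758646
part hi 29.925576257013528 21.47185391822674
plug -42.101880341798385 -36.89813405424305
```

```bash
python3 - <<'E'
from h import *
o=dict(ee_pos=[398.26,-176.9,237.79],orientation=[3.12919,-.270862,2.03e-3])
for a,b in[((288,183),(327,306)),((211,217),(303,313)),((301,149),(333,295.5))]:
  c1,d1=ray('wrist',a,o);c2,d2=ray('top',b)
  s=np.linalg.lstsq(np.c_[d1,-d2],c2-c1,rcond=None)[0];print(c1+d1*s[0],c2+d2*s[1])
t=-.23;u=np.array([np.cos(t),np.sin(t)])
print('grasp',np.array([403.5,-176])-22*u)
E
```

```text
[ 430.4741651  -155.65315671    7.91696521] [ 430.32746322 -155.86475107    7.91666847]
[ 424.28937961 -105.40465773   53.32037294] [ 418.23914804 -109.88232438   53.17227069]
[ 451.50900295 -168.47441006  -18.98937912] [ 451.29080983 -168.77486213  -18.9904572 ]
grasp [ 382.07933931 -170.98449448]
```

Call:
servo_tool([
  [[-0.36,-0.5,0.17,-0.6,0,0,-0.65],[-0.36,0,0,-0.7,0,0,0],[-0.36,0,0,-0.7,0,0,0],[-0.36,0,0,-0.6,0,0,0],[-0.36,0,0,0,0,0,0]],
])

```text
t: 7.13
ee_pos: [376.0, -170.2, 129.8]
orientation: [-3.118, 0.364, 0.01]
ft_force: [-1.5, -0.3, -0.0]
width: 60.3
grasp_force: 0.0
```

Call:
servo_tool([
  [[-0.36,0,0,-0.5,0,0,0],[-0.36,0,0,-0.4,0,0,0],[-0.36,0,0,-0.25,0,0,0],[-0.36,0,0,-0.1,0,0,0],[-0.36,0,0,0,0,0,0]],
])

```text
t: 7.55
ee_pos: [377.9, -170.3, 83.0]
orientation: [-3.12, 0.363, 0.001]
ft_force: [0.6, -0.2, -0.4]
width: 59.8
grasp_force: 0.0
```

Call:
servo_tool([
  [[1,0,0,0,0,0,0],[1,0,0,0,0,0,0],[1,0,0,0,0,0,0],[1,0,0,0,0,0,0],[1,0,0,0,0,0,0]],
])

```text
t: 7.97
ee_pos: [378.1, -170.0, 83.6]
orientation: [3.12, -0.361, 0.002]
ft_force: [-0.8, 0.6, 6.4]
width: 34.0
grasp_force: 30.0
```

Call:
servo_tool([
  [[1,0,0,0,0,0,0],[1,0,0,0,0,0,0],[1,0,0,0.1,0,0,0],[1,0,0,0.1,0,0,0],[1,0,0,0,0,0,0]],
])

```text
t: 8.38
ee_pos: [378.0, -169.9, 91.7]
orientation: [3.12, -0.361, 0.001]
ft_force: [-0.3, -0.7, -1.7]
width: 34.1
grasp_force: 30.0
```

Call:
servo_tool([
  [[1,0,0,0.3,0,0,0],[1,0,0,0.5,0,0,0],[1,0,0,0.5,0,0,0],[1,0,-0.2,0.4,0,0,0],[1,0.2,-0.5,0.3,0,0,0]],
])

```text
t: 8.8
ee_pos: [384.2, -196.4, 172.0]
orientation: [-3.12, 0.359, 0.004]
ft_force: [0.1, -0.3, -1.8]
width: 33.9
grasp_force: 30.0
```

Call:
servo_tool([
  [[1,0.5,-0.5,0,0,0,0.1],[1,0.7,-0.5,0,0,0,0.1],[1,0.7,-0.5,0,0,0,0.1],[1,0.7,-0.4,0,0,0,0.1],[1,0.7,-0.3,0,0,0,0.1]],
])

```text
t: 9.22
ee_pos: [518.9, -287.2, 171.1]
orientation: [3.128, -0.294, 0.0]
ft_force: [0.6, -0.5, -0.6]
width: 33.7
grasp_force: 30.0
```

Call:
servo_tool([
  [[1,0.7,-0.1,0,0,0,0],[1,0.5,0,0,0,0,0],[1,0.27,0,0,0,0,0],[1,0,0,0,0,0,0],[1,0,0,0,0,0,0]],
])

```text
t: 9.63
ee_pos: [575.8, -289.3, 170.5]
orientation: [-3.127, 0.292, 0.003]
ft_force: [-0.4, -0.1, -2.2]
width: 33.8
grasp_force: 30.0
```

Call:
servo_tool([
  [[1,0,0,0,0,0,0],[1,0,0,0,0,0,0]],
])

```text
t: 9.8
ee_pos: [575.2, -289.6, 170.9]
orientation: [-3.127, 0.294, 0.002]
ft_force: [-0.1, -0.1, -1.6]
width: 33.6
grasp_force: 30.0
```

```bash
python3 - <<'E'
from h import *
o=readout.get_obs(); print(list(o['ee_pos']),list(o['orientation']),o['t'])
snap('wrist','w3',(160,40,480,280),2.5)
E
```

```text
[np.float64(575.1831654272976), np.float64(-289.56240436639433), np.float64(170.88080859448544)] [np.float64(-3.127304078564921), np.float64(0.2939043418598567), np.float64(0.0023902334707592513)] 9.8
```

View pics/w3.png

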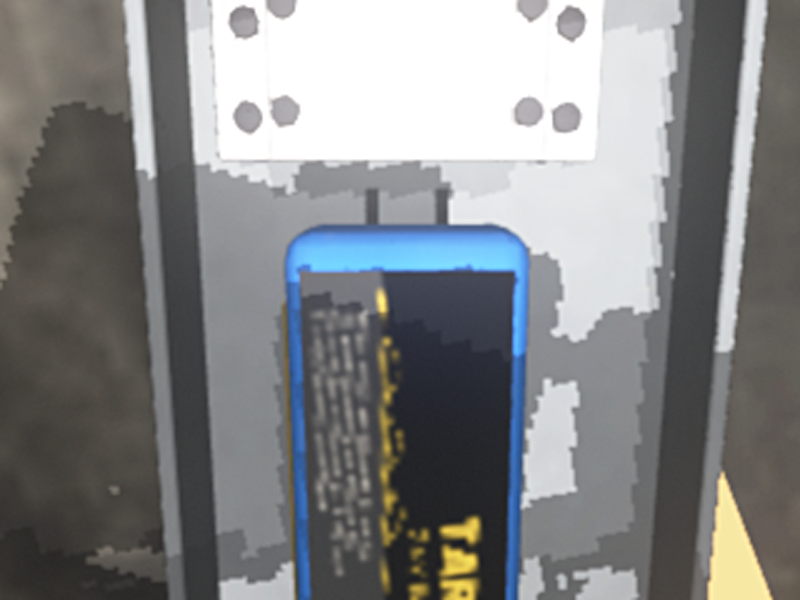

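```bash
python3 - <<'E'
from h import *
o=readout.get_obs()
g=lambda u,v:(160+u/2.5,40+v/2.5)
t=-.188;u=np.array([np.cos(t),np.sin(t)]);v=np.array([-u[1],u[0]]);O=np.array([618.5,-298.2]);T=o['ee_pos'][:2]
f=lambda n,p,z:print(n,*[np.round([(q-O)@u,(q-O)@v],1) for q in [at('wrist',g(*p),z,o)[:2]]])
print('tcp dock',(T-O)@u,(T-O)@v,'yaw',2*np.arctan2(o['orientation'][1],o['orientation'][0]))
f('mouth L',(267,158),41);f('mouth R',(547,160),41)
f('grooveL',(372,190),9);f('grooveR',(443,190),9)
f('wall L top near',(166,500),47);f('wall L top far',(127,50),47);f('wall R top',(748,200),47);f('R near',(715,450),47)
f('noseL',(288,250),105);f('noseR',(528,250),105);f('nose',(408,227),105)
f('noseside L',(297,500),109);f('side R',(518,500),109)
E
```

```text
tcp dock -43.89359827542949 0.29681536477868264 yaw 6.095711876787331
mouth L [41.4 27.8]
mouth R [ 41.  -27.2]
grooveL [34.6  8.3]
grooveR [34.6 -7.9]
wall L top near [-27.4  51.3]
wall L top far [60.5 52.1]
wall R top [ 33.6 -65.7]
R near [-16.5 -63.8]
noseL [28.8 17.1]
noseR [ 28.8 -16.8]
nose [32.   0.2]
noseside L [-6.9 16.6]
side R [ -7.  -16.1]
```

Geometry checks out: mouth at x=41 and ±27.5, lane centre at y≈0.2, and pack nose at dock x=32, y≈0.2. Lowering.

Call:
servo_tool([
  [[1,0,0,-0.4,0,0,0],[1,0,0,-0.5,0,0,0],[1,0,0,-0.5,0,0,0],[1,0,0,-0.3,0,0,0],[1,0,0,-0.15,0,0,0]],
])

```text
t: 10.27
ee_pos: [575.3, -289.5, 95.4]
orientation: [-3.127, 0.294, 0.004]
ft_force: [0.4, -0.9, -1.6]
width: 34.1
grasp_force: 30.0
```

Call:
servo_tool([
  [[1,0,0,0,0,0,0],[1,0,0,-0.05,0,0,0],[1,0,0,-0.03,0,0,0],[1,0,0,0,0,0,0]],
])

```text
t: 10.6
ee_pos: [577.1, -290.1, 94.7]
orientation: [3.127, -0.293, 0.002]
ft_force: [-0.0, 1.3, -1.9]
width: 34.1
grasp_force: 30.0
```

Call:
servo_tool([
  [[1,0,0,-0.04,0,0,0],[1,0,0,0,0,0,0],[1,0,0,0,0,0,0]],
])

```text
t: 10.85
ee_pos: [576.9, -290.0, 92.7]
orientation: [3.128, -0.293, 0.001]
ft_force: [-0.8, 0.1, -0.0]
width: 33.8
grasp_force: 30.0
```

Call:
servo_tool([
  [[1,0.15,-0.03,0,0,0,0],[1,0.15,-0.03,0,0,0,0],[1,0.15,-0.03,0,0,0,0],[1,0,0,0,0,0,0]],
])

```text
t: 11.18
ee_pos: [596.4, -293.9, 92.7]
orientation: [3.127, -0.293, 0.004]
ft_force: [2.7, -0.4, 2.8]
width: 34.3
grasp_force: 30.0
```

Call:
servo_tool([
  [[1,0.15,-0.03,0,0,0,0],[1,0.15,-0.03,0,0,0,0],[1,0.15,-0.03,0,0,0,0],[1,0,0,0,0,0,0],[1,0,0,0,0,0,0]],
])

```text
t: 11.6
ee_pos: [613.7, -297.4, 92.7]
orientation: [3.127, -0.293, 0.004]
ft_force: [2.0, -1.0, 2.5]
width: 34.0
grasp_force: 30.0
```

Call:
servo_tool([
  [[1,0.08,-0.015,0,0,0,0],[1,0.04,-0.007,0,0,0,0],[1,0,0,0,0,0,0]],
])

```text
t: 11.85
ee_pos: [617.0, -297.9, 92.7]
orientation: [-3.128, 0.293, 0.002]
ft_force: [-3.2, 0.4, 8.4]
width: 33.7
grasp_force: 30.0
```

Call:
servo_tool([
  [[1,0.04,-0.007,0,0,0,0],[1,0.03,-0.006,0,0,0,0],[1,0,0,0,0,0,0]],
])

```text
t: 12.1
ee_pos: [619.6, -298.4, 92.7]
orientation: [-3.128, 0.293, 0.002]
ft_force: [-4.2, 1.0, 7.6]
width: 34.0
grasp_force: 30.0
```

Call:
servo_tool([
  [[1,0.05,-0.01,0,0,0,0],[1,0,0,0,0,0,0],[1,0,0,0,0,0,0]],
])

```text
t: 12.35
ee_pos: [620.0, -298.5, 92.6]
orientation: [-3.127, 0.293, 0.008]
ft_force: [-9.6, 1.2, 13.5]
width: 33.9
grasp_force: 30.0
```

The pack has stalled at the stop (estimated nose x about 77). Releasing with a limited opening and retreating.

Call:
servo_tool([
  [[-0.27,0,0,0,0,0,0],[-0.27,0,0,0,0,0,0],[-0.27,0,0,0,0,0,0],[-0.27,0,0,0,0,0,0],[-0.27,0,0,0,0,0,0]],
])

```text
t: 12.77
ee_pos: [622.3, -298.8, 92.0]
orientation: [-3.128, 0.293, 0.0]
ft_force: [0.6, -0.5, 0.4]
width: 55.3
grasp_force: 0.0
```

Call:
servo_tool([
  [[-0.27,0,0,0.2,0,0,0],[-0.27,0,0,0.5,0,0,0],[-0.27,0,0,0.8,0,0,0],[-0.27,0,0,0.8,0,0,0],[-0.27,0,0,0.8,0,0,0]],
])

```text
t: 13.18
ee_pos: [622.1, -298.7, 217.8]
orientation: [-3.128, 0.293, 0.001]
ft_force: [-0.4, 0.2, 0.4]
width: 55.7
grasp_force: 0.0
```

Call:
servo_tool([
  [[-0.27,0,0,0,0,0,0],[-0.27,0,0,0,0,0,0]],
])

```text
t: 13.35
ee_pos: [623.4, -299.4, 219.4]
orientation: [3.126, -0.293, 0.008]
ft_force: [0.5, -0.3, 0.5]
width: 56.0
grasp_force: 0.0
```

```bash
python3 - <<'E'
from h import *
o=readout.get_obs(); print(list(o['ee_pos']),o['t'],o['ft_force'])
snap('wrist','w4')
O=np.array([618.5,-298.2]);t=-.188;u=np.array([np.cos(t),np.sin(t)]);v=np.array([-u[1],u[0]])
for x,y in[(-23,17),(-23,-17),(41,17),(41,-17)]: print(proj('wrist',[*(O+x*u+y*v),33],o))
E
```

```text
[np.float64(623.3851228629499), np.float64(-299.3916501620146), np.float64(219.376998547767)] 13.35 [ 0.47675305 -0.31082021  0.46017991]
[298.  273.8]
[346.2 273.7]
[296.2 183.9]
[347.8 183.8]
```

View pics/w4.png

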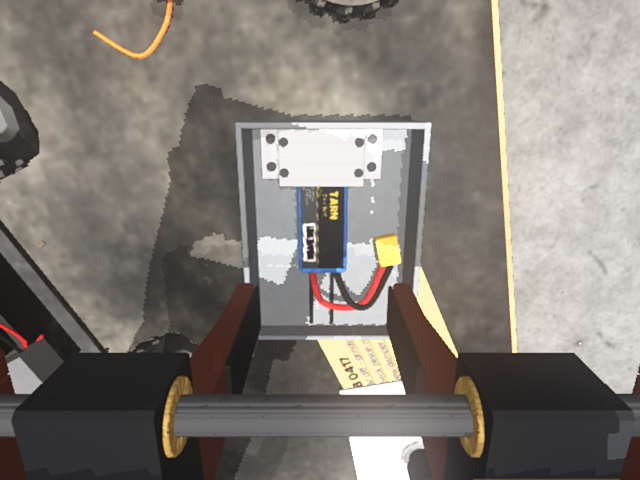

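The pack sits under the bridge with its rear edge at row 272 (273.8 predicted for fully home). It is centred to about 1 mm, and the gripper is clear. Handing in.

```bash
python3 -c "
from workcell import close_job
print(close_job())"
```

```text
the job is handed in; nothing more can be done
None
```

The cover lies flat on the bench, knob up, and the pack is under the bridge against the end stop, both released. The job was handed in at about 13.4 s; no verdict came back. My last wrist picture put the pack within about 2 mm of home, and no move went near the tape roll or motor can.

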